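# Match the loaded tins to their case pans

### The arm

A 7-joint arm with a two-finger parallel gripper is mounted at the origin on the work surface. World frame = base frame: x ahead of the robot, y to its left, z up, the work surface at z = 0. Lengths are in m, angles in degrees, forces in N, time in s.
With the tool pointing down it reaches from about 0.4 to 0.85 m from the base axis. Payload 10.4 kg.
Tool frame: the origin (TCP) lies on the centre line of the jaws, within the pads' length; the fingertips stand 17 mm ahead of it and the grasp point (between the pads) lies 2 mm behind it; z points along the fingers, x is the direction in which the jaws open and shut, and the axes are right-handed (so a half turn about z gives the same grasp; the last joint's range is limited). The gripper opens to 85 mm and grips with 20 to 120 N. Pads are 22 mm wide; open, the fingers measure 114 mm over their backs; the gripper's body (76 mm by 85 mm) begins 54 mm behind the grasp point. The pads swing forward as they close: fully open they stand 13 mm farther back than shut.
Start: joints at [-67.815, 19.034, -3.707, 83.658, 1.238, 77.344, -5.071], TCP at [0.249, 0.573, 0.221] pointing down, gripper open.
Joint ranges: [-148.97, 148.97], [-28.65, 121.19], [-84.17, 76.75], [9.2, 138.47], [-72.65, 252.65], [3.7, 117.97], [-149.18, 149.18]. Speed limits (degrees/s): [127.2, 127.2, 159.86, 159.86, 180, 180, 180].

### API

Orientations are given as a 3x3 rotation matrix whose columns are the frame's x, y, z axes.
In Python, from workcell import bot, grab_frame, get_calibration, silhouettes, spot_point gives the robot as it stands.
- The arm moves only by the tool move_arm, never from a script. Its argument "series" is a list that holds one entry, the list of rows, each a list of 4 numbers: the shift along the world's x, y, z in mm, then the turn about the world's z in rad. A call has exactly 5 rows; each row is the pose to reach, as a shift and turn from the pose measured when the call began; what a row does not reach only later rows make up. A row lasts 1/12 s, in which the tool goes at most 41.7 mm and 7.16 degrees, less where a joint would pass 70% of its speed; a pose out of reach is approached as far as the arm can. A call with a gripper value outside its range is refused whole. "gripper" is the opening, from -1 (shut) to 1 (fully open), so that 0 is half open, set as the call begins (left out, the last holds). The fingers move at their own pace and stop on an object; the grip force is fixed at half the most. Time passes only in rows, so rows that repeat a pose let the fingers close, or fill a call up. It gives the time, the measured TCP pose, the force and the opening at its end, in the units of the state.
- bot.state(): the state, without advancing time (a new reading comes with each control period).
- grab_frame(name): name is "scene" or "top"; returns the picture (400x640x3 uint8, red, green, blue); there is no depth.
- get_calibration(name): a dict with "K" (3x3 intrinsics, pixels), "rvec" (rotation vector, rad) and "tvec" (3), from world to camera coordinates, as OpenCV has them. Camera axes: x right, y down, z forward; pixel columns grow to the right and rows downward; lengths in m; the calibration is good to about 2 mm. A picture is of the moment at which its call begins. get_calibration takes no time and is no camera call.
- bot.finish_job(): hands the job in, once; it reports no verdict.
Trained networks look in the newest picture that a camera, given by its name, has taken for a name from the list of things; names that differ only in an ending like _2 or _b are one class to them, and where a whole thing is asked for, a point or a joint stands for the part that bears it (a point fixed in the world has none). Each returns a list of dicts, best first, with "conf" (0 to 1); they miss things now and then, are a little off and sometimes report something else, mostly with a low value. They report only what shows in the picture. A call takes as long as a camera call.
- silhouettes(label, camera): "pixels" (400x640 bool, what is visible of it).
- spot_point(label, camera): "position" ([x, y, z] in m, in world coordinates, good to about 4 mm: a listed point, or the origin of a listed thing).
The state is a dict: "time": time; "q": joint angles; "joint_velocities": joint speeds; "effort": joint torques, N m; "tcp_pos": TCP position; "ee_rot": TCP orientation; "ft_force": force on the tool from outside, world axes, zero at the start; "torque": the same for the moment, N m; "finger_gap": opening from 0.0 (shut) to 1.0 (fully open).
Only numpy, scipy, OpenCV 4.12 (cv2) and the standard library are available. Lean on these libraries where they do the work, as an engineer would, in place of code of your own. Each camera call takes 0.05 s, during which the arm holds its last target.

### The job

Two yellow and two blue closed tins lean in the sloped rack; of each colour one is loaded and clearly heavier, and only lifting them tells which. Set the loaded tin of each colour down gently, upright and flat on the floor of the case pan of its own colour, in the free half beside the jaw model, and leave the empty tins seated in the rack (any pocket). Leave the other things on the counter where they are.

Things in the scene. Friction and masses are not known exactly. Their poses are not given: they have to be found in the camera images.
- tin_yellow_1: closed square tin, 52 x 52 x 88 mm high, flat sides, aluminium with yellow fixed lid and foot, one of two yellow ones that look the same: one empty (about 0.2 kg), one loaded (about 0.5 kg), either may be which. Origin: centre of underside; z up through the lid, x, y square to the sides. Starts in the rack leaning 0.42 rad: lid towards the rack's -x, tin y along rack y
- tin_yellow_2: closed square tin, 52 x 52 x 88 mm high, flat sides, aluminium with yellow fixed lid and foot, one of two yellow ones that look the same: one empty (about 0.2 kg), one loaded (about 0.5 kg), either may be which. Origin: centre of underside; z up through the lid, x, y square to the sides. Starts in the rack leaning 0.42 rad: lid towards the rack's -x, tin y along rack y
- tin_blue_1: closed square tin, 52 x 52 x 88 mm high, flat sides, aluminium with blue fixed lid and foot, one of two blue ones that look the same: one empty (about 0.2 kg), one loaded (about 0.5 kg), either may be which. Origin: centre of underside; z up through the lid, x, y square to the sides. Starts in the rack leaning 0.42 rad: lid towards the rack's -x, tin y along rack y
- tin_blue_2: closed square tin, 52 x 52 x 88 mm high, flat sides, aluminium with blue fixed lid and foot, one of two blue ones that look the same: one empty (about 0.2 kg), one loaded (about 0.5 kg), either may be which. Origin: centre of underside; z up through the lid, x, y square to the sides. Starts in the rack leaning 0.42 rad: lid towards the rack's -x, tin y along rack y
- pan_yellow: yellow open case pan fixed to the counter, outside 150 (x) x 110 (y) x 34 mm high, walls and floor 4 mm thick. A stone jaw model, 50 x 66 mm and 28 mm high, is fixed in its +x half, centred 44 mm from the middle. Origin: centre of its underside, z up
- pan_yellow_spot (a point): point on the floor of the yellow pan (4 mm above the counter), middle of its free half, 31 mm on the -x side of the pan's centre; the free space is 90 mm (x) by 102 mm (y), so a tin fits at any yaw
- pan_blue: blue open case pan fixed to the counter, outside 150 (x) x 110 (y) x 34 mm high, walls and floor 4 mm thick. A stone jaw model, 50 x 66 mm and 28 mm high, is fixed in its +x half, centred 44 mm from the middle. Origin: centre of its underside, z up
- pan_blue_spot (a point): point on the floor of the blue pan (4 mm above the counter), middle of its free half, 31 mm on the -x side of the pan's centre; the free space is 90 mm (x) by 102 mm (y), so a tin fits at any yaw
- pan_green: green open case pan fixed to the counter, outside 150 (x) x 110 (y) x 34 mm high, walls and floor 4 mm thick. A stone jaw model, 50 x 66 mm and 28 mm high, is fixed in its +x half, centred 44 mm from the middle. Origin: centre of its underside, z up. No tin belongs to it
- rack: fixed steel rack, 400 (y) x 120 (x) mm, -x side facing the robot. 4 pockets at y = -142.5, -47.5, 47.5, 142.5 mm, floors sloping 0.42 rad down to -x. Seated tin: underside centre at x 0, z 90 mm, leaning 0.42 rad to -x; lift it out straight up or along its own axis. Square to the floor: lip 25 mm high on the -x edge, fences 15 mm high 4 mm clear of each side. Origin: centre of underside, z up
- model: loose terracotta jaw model, 50 x 66 x 28 mm, bystander; origin at the centre of its underside
- brush: brush lying along its x, 170 mm long, bystander; origin under its middle
- jar: lidded jar, 52 mm wide, 70 mm high, bystander; origin at the centre of its underside
- bowl: black rubber mixing bowl, 72 mm wide, 40 mm high, bystander; origin at the centre of its underside
- tweezers: steel tweezers lying along their x, about 125 mm long, bystander; origin under the middle
- articulator: aluminium articulator with two stone models, 90 x 100 x 118 mm, bystander; origin at the centre of its underside

How it is judged (in metres and radians):
At the end, for the whole second after the job is handed in: Each colour's loaded tin stands released and still in its own pan's free half, upright within 0.06 rad, underside within 4 mm of the floor, over 3.3 N resting on the pan. Both empty tins sit still in rack pockets, leaning 0.32 to 0.52 rad, within 10 mm of seated depth and height (((x of tin_yellow_1 in the frame of pan_yellow between -0.055 and 0 m and y of tin_yellow_1 in the frame of pan_yellow between -0.035 and 0.035 m and z of tin_yellow_1 in the frame of pan_yellow between 0.001 and 0.008 m and angle between tin_yellow_1's own z axis and vertical below 0.06 rad and linear speed of each of tin_yellow_1, tin_yellow_2 below 0.02 m/s and contact force between tin_yellow_1 and pan_yellow above 3.3 N and x of tin_yellow_2 in the frame of rack between -0.01 and 0.012 m and y of tin_yellow_2 in the frame of rack between -0.155 and 0.155 m and z of tin_yellow_2 in the frame of rack between 0.08 and 0.1 m and angle between tin_yellow_2's own z axis and vertical between 0.32 and 0.52 rad) or (x of tin_yellow_2 in the frame of pan_yellow between -0.055 and 0 m and y of tin_yellow_2 in the frame of pan_yellow between -0.035 and 0.035 m and z of tin_yellow_2 in the frame of pan_yellow between 0.001 and 0.008 m and angle between tin_yellow_2's own z axis and vertical below 0.06 rad and linear speed of each of tin_yellow_2, tin_yellow_1 below 0.02 m/s and contact force between tin_yellow_2 and pan_yellow above 3.3 N and x of tin_yellow_1 in the frame of rack between -0.01 and 0.012 m and y of tin_yellow_1 in the frame of rack between -0.155 and 0.155 m and z of tin_yellow_1 in the frame of rack between 0.08 and 0.1 m and angle between tin_yellow_1's own z axis and vertical between 0.32 and 0.52 rad)) and ((x of tin_blue_1 in the frame of pan_blue between -0.055 and 0 m and y of tin_blue_1 in the frame of pan_blue between -0.035 and 0.035 m and z of tin_blue_1 in the frame of pan_blue between 0.001 and 0.008 m and angle between tin_blue_1's own z axis and vertical below 0.06 rad and linear speed of each of tin_blue_1, tin_blue_2 below 0.02 m/s and contact force between tin_blue_1 and pan_blue above 3.3 N and x of tin_blue_2 in the frame of rack between -0.01 and 0.012 m and y of tin_blue_2 in the frame of rack between -0.155 and 0.155 m and z of tin_blue_2 in the frame of rack between 0.08 and 0.1 m and angle between tin_blue_2's own z axis and vertical between 0.32 and 0.52 rad) or (x of tin_blue_2 in the frame of pan_blue between -0.055 and 0 m and y of tin_blue_2 in the frame of pan_blue between -0.035 and 0.035 m and z of tin_blue_2 in the frame of pan_blue between 0.001 and 0.008 m and angle between tin_blue_2's own z axis and vertical below 0.06 rad and linear speed of each of tin_blue_2, tin_blue_1 below 0.02 m/s and contact force between tin_blue_2 and pan_blue above 3.3 N and x of tin_blue_1 in the frame of rack between -0.01 and 0.012 m and y of tin_blue_1 in the frame of rack between -0.155 and 0.155 m and z of tin_blue_1 in the frame of rack between 0.08 and 0.1 m and angle between tin_blue_1's own z axis and vertical between 0.32 and 0.52 rad))); the robot touches nothing.
It fails at once if a bystander is moved by more than 25 mm (distance of any of model, brush, jar, bowl, tweezers, articulator from where it was at the start of the episode above 0.025 m).
It fails at once if a tin is let fall (faster than 0.45 m/s with no finger on it) ((linear speed of tin_yellow_1 above 0.45 m/s and contact force between the fingers and tin_yellow_1 below 0.05 N) or (linear speed of tin_yellow_2 above 0.45 m/s and contact force between the fingers and tin_yellow_2 below 0.05 N) or (linear speed of tin_blue_1 above 0.45 m/s and contact force between the fingers and tin_blue_1 below 0.05 N) or (linear speed of tin_blue_2 above 0.45 m/s and contact force between the fingers and tin_blue_2 below 0.05 N)).
It fails at once if a tin is banged into a pan (contact force above 120 N) (contact force between any of tin_yellow_1, tin_yellow_2, tin_blue_1, tin_blue_2 and pan_yellow above 120 N or contact force between any of tin_yellow_1, tin_yellow_2, tin_blue_1, tin_blue_2 and pan_blue above 120 N or contact force between any of tin_yellow_1, tin_yellow_2, tin_blue_1, tin_blue_2 and pan_green above 120 N).
It also fails if it takes over 72 s, if anything falls off the work surface, if the arm or the gripper's body presses on something with over 40 N, if the wrist force passes 120 N, or if a joint passes its speed limit or range.

## Working session

There is one attempt and no reset: what is moved stays moved. The work goes in short steps, Python scripts to look and compute and a tool call to move; the robot and the scene stay as the last step left them, time stands still between calls to the robot, and variables do not carry over. Pictures are saved under pics/ and viewed, and the job is handed in when it is done.

Besides the shell and the picture viewer there is one more tool, called after "Request:" in YAML: its name, and indented under it one key for each argument. move_arm: Moves the arm, as the interface text tells. Its arguments: {"type":"object","properties":{"series":{"type":"array","items":{"type":"array","items":{"type":"array","items":{"type":"number"}}}},"gripper":{"type":"number"}},"required":["series"]}

```bash
ls; mkdir -p pics; python3 - <<'E'
from workcell import bot, grab_frame, get_calibration, silhouettes, spot_point
import cv2
for n in("scene","top"):
    im=grab_frame(n); cv2.imwrite(f"pics/{n}0.png",im[:,:,::-1])
    for l in(["rack","tin_yellow_1","tin_blue_1","pan_yellow_spot","pan_blue_spot","pan_yellow","pan_blue","pan_green"]):
        for d in spot_point(l,n): print(n,l,d["position"],round(d["conf"],2))
print(bot.state())
E
```

```text
pics
scene rack [0.5695, 0.1883, 0.0049] 0.86
scene rack [0.3549, -0.2428, 0.001] 0.46
scene tin_yellow_1 [0.6002, 0.0425, 0.0942] 0.92
scene tin_yellow_1 [0.5565, 0.2282, 0.0864] 0.59
scene tin_blue_1 [0.5802, 0.1323, 0.0906] 0.98
scene tin_blue_1 [0.537, 0.3191, 0.0898] 0.74
scene pan_yellow_spot [0.4284, -0.124, 0.0006] 0.78
scene pan_blue_spot [0.4759, -0.3296, 0.0043] 0.92
scene pan_blue_spot [0.5973, 0.0419, 0.0912] 0.72
scene pan_blue [0.5052, -0.3406, -0.0028] 0.95
scene pan_green [0.6685, -0.1757, -0.0006] 0.97
scene pan_green [0.5784, 0.1342, 0.0885] 0.19
top rack [0.5682, 0.1808, -0.0017] 0.83
top tin_yellow_1 [0.5998, 0.0455, 0.0888] 0.61
top tin_yellow_1 [0.5581, 0.2261, 0.0928] 0.57
top tin_blue_1 [0.5812, 0.1367, 0.0891] 0.95
top tin_blue_1 [0.5388, 0.3214, 0.0904] 0.78
top tin_blue_1 [0.7774, -0.1059, 0.0011] 0.68
top pan_yellow_spot [0.4274, -0.1284, 0.0076] 0.81
top pan_blue_spot [0.4734, -0.3347, 0.002] 0.96
top pan_blue_spot [0.5999, 0.0462, 0.0895] 0.39
top pan_yellow [0.4591, -0.1369, -0.0004] 0.68
top pan_blue [0.5049, -0.3404, -0.0015] 0.88
top pan_blue [0.477
[... 219 characters left out ...]
77.34229278,  -5.07231506]), 'joint_velocities': array([ 0.0428902 ,  0.04514332,  0.01192889, -0.02046072, -0.01548891,
       -0.04837071, -0.07933835]), 'effort': array([ 8.35505380e-04, -6.25241947e+01,  4.91159759e-02, -3.91827750e+01,
        1.63875410e-02,  1.75366942e-03, -2.62127548e-05]), 'tcp_pos': array([0.24901829, 0.57328169, 0.2206329 ]), 'ee_rot': array([[ 3.98463833e-01,  9.17184046e-01,  2.37100968e-05],
       [ 9.17184040e-01, -3.98463833e-01,  9.99309185e-05],
       [ 1.01102660e-04, -1.80723344e-05, -9.99999995e-01]]), 'ft_force': array([-0.28208801, -0.09602974, -0.58104207]), 'torque': array([-0.0119001 , -0.03539989, -0.01451067]), 'finger_gap': 0.9983210024909801}
```

View pics/scene0.png

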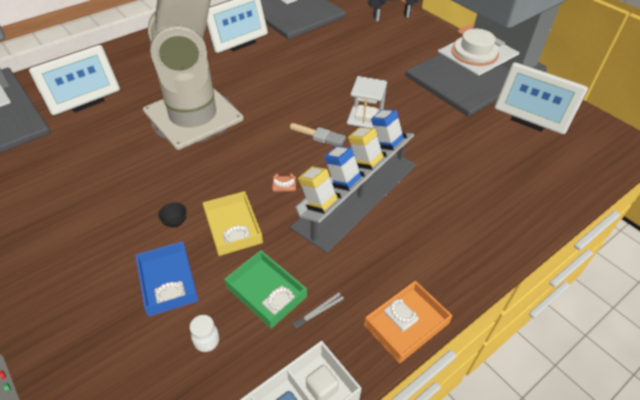

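View pics/top0.png

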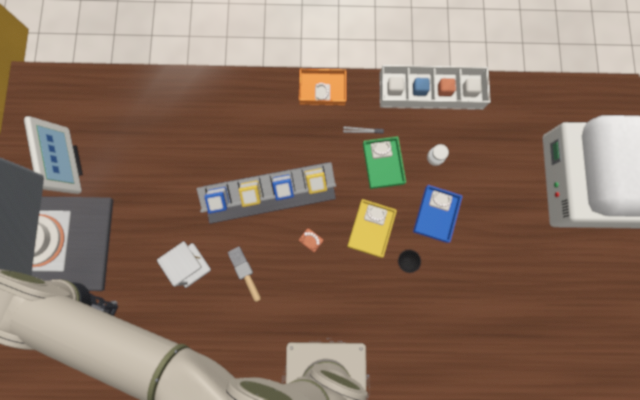

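Scene view: the four tins sit in the rack at about (388,130), (367,147), (343,168) and (319,188). The yellow pan is at (232,222), blue at (166,279), green at (266,288). In the top view the tins are at (216,200), (249,192), (283,187) and (316,180), with nothing between rack and pans except the terracotta model at (311,240).

```bash
cat > h.py <<'E'
import numpy as np, cv2
from workcell import bot, grab_frame, get_calibration, silhouettes, spot_point
def proj(n,P):
    c=get_calibration(n); return cv2.projectPoints(np.array(P,float).reshape(-1,3),np.array(c["rvec"],float),np.array(c["tvec"],float),np.array(c["K"],float),None)[0].reshape(-1,2)
def ground(n,uv,z):
    c=get_calibration(n);R=cv2.Rodrigues(np.array(c["rvec"],float))[0];t=np.array(c["tvec"],float).ravel()
    d=R.T@np.linalg.inv(c["K"])@np.array([uv[0],uv[1],1.]);o=-R.T@t
    return o+d*(z-o[2])/d[2]
E
python3 - <<'E'
from h import *
P=np.array([[.6002,.0425],[.5998,.0455],[.5802,.1323],[.5812,.1367],[.5565,.2282],[.5581,.2261],[.537,.3191],[.5388,.3214]])
s=np.array([-142.5,-142.5,-47.5,-47.5,47.5,47.5,142.5,142.5])/1e3
from scipy.optimize import least_squares
r=least_squares(lambda p:(P-(p[:2]+np.outer(s,[-np.sin(p[2]),np.cos(p[2])]))).ravel(),[.57,.18,.2])
x,y,a=r.x;print(x,y,a,np.abs(r.fun).max())
X=np.array([np.cos(a),np.sin(a)]);Y=np.array([-X[1],X[0]])
for k in(-.1425,-.0475,.0475,.1425):
    print(k,"base",np.array([x,y])+k*Y,"tcp",np.array([x,y])+k*Y-54e-3*np.sin(.42)*X)
im=cv2.imread("pics/scene0.png");im2=cv2.imread("pics/top0.png")
for n,i in(("scene",im),("top",im2)):
  for k in(-.1425,-.0475,.0475,.1425):
    b=np.r_[np.array([x,y])+k*Y,.09];zt=np.r_[-np.sin(.42)*X,np.cos(.42)];xt=np.r_[np.cos(.42)*X,np.sin(.42)];yt=np.r_[Y,0]
    for h in (0,.088):
      q=[b+zt*h+xt*sx*.026+yt*sy*.026 for sx,sy in((1,1),(1,-1),(-1,-1),(-1,1))]
      cv2.polylines(i,[np.int32(proj(n,q)*8)],True,(0,0,255),1,cv2.LINE_AA,3)
cv2.imwrite("pics/fs.png",np.vstack([cv2.resize(im[90:250,260:460],None,fx=3,fy=3)]))
cv2.imwrite("pics/ft.png",cv2.resize(im2[140:270,180:440],None,fx=3,fy=3))
E
```

```text
0.568975 0.1814749999999997 0.22377679507657958 0.0029719452624281245
-0.1425 base [0.60059772 0.04252805] tcp [0.57912767 0.03764172]
-0.0475 base [0.57951591 0.13515935] tcp [0.55804586 0.13027302]
0.0475 base [0.55843409 0.22779065] tcp [0.53696405 0.22290431]
0.1425 base [0.53735228 0.32042195] tcp [0.51588223 0.31553561]
```

View pics/fs.png

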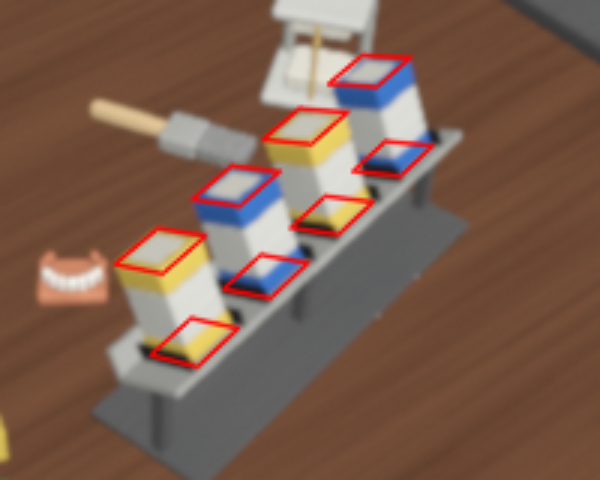

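View pics/ft.png

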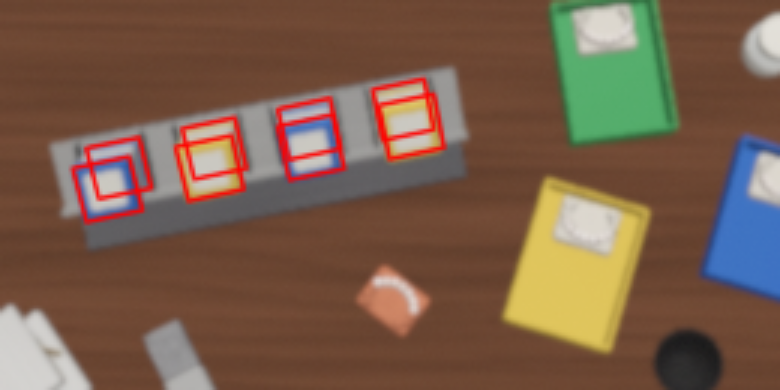

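The fitted model outlines match the lids in both views. Going to the leftmost blue tin.

Request:
move_arm:
  series:
    - [[25,-24,5,0.06],[53,-51,10,0.13],[80,-77,10,0.19],[107,-103,10,0.25],[134,-129,10,0.32]]
  gripper: 1

```text
time: 1.32
tcp_pos: [0.3841, 0.4429, 0.231]
ee_rot: [[0.087, 0.996, 0.0], [0.996, -0.087, 0.001], [0.001, 0.0, -1.0]]
ft_force: [1.1, 0.8, -0.6]
finger_gap: 1.003
```

Request:
move_arm:
  series:
    - [[27,-26,0,0.06],[53,-51,0,0.13],[80,-77,0,0.19],[107,-103,0,0.25],[134,-129,0,0.32]]

```text
time: 1.73
tcp_pos: [0.5192, 0.3125, 0.2312]
ee_rot: [[-0.234, 0.972, 0.001], [0.972, 0.234, 0.001], [0.001, 0.001, -1.0]]
ft_force: [-0.7, 0.3, -0.6]
finger_gap: 1.003
```

```bash
cat > st.py <<'E'
from h import *
s=bot.state();R=s["ee_rot"]
print(round(s["time"],2),np.round(s["tcp_pos"]*1e3,1),"yaw",round(np.arctan2(R[1,0],R[0,0]),3),"q",np.round(s["q"]),"F",np.round(s["ft_force"],1),"M",np.round(s["torque"],2),"gap",round(s["finger_gap"],3))
E
python3 st.py
```

```text
1.73 [519.2 312.5 231.2] yaw 1.807 q [-39.  16.   4.  86.  -1.  78.  69.] F [-0.7  0.3 -0.6] M [ 0.06 -0.    0.01] gap 1.003
```

Request:
move_arm:
  series:
    - [[-3,3,0,-0.012],[-3,3,-25,-0.012],[-3,3,-50,-0.012],[-3,3,-75,-0.012],[-3,3,-94,-0.012]]

```text
time: 2.15
tcp_pos: [0.5155, 0.3152, 0.1352]
ee_rot: [[-0.222, 0.975, -0.001], [0.975, 0.222, 0.0], [0.0, -0.001, -1.0]]
ft_force: [-0.2, 1.1, 0.4]
finger_gap: 0.997
```

Request:
move_arm:
  series:
    - [[0,0,0,0],[0,0,0,0],[0,0,0,0],[0,0,0,0],[0,0,0,0]]
  gripper: -1

```text
time: 2.57
tcp_pos: [0.516, 0.3161, 0.1369]
ee_rot: [[-0.222, 0.975, 0.001], [0.975, 0.222, 0.002], [0.002, 0.002, -1.0]]
ft_force: [-1.8, 1.2, 4.4]
finger_gap: 0.599
```

Request:
move_arm:
  series:
    - [[0,0,0,0],[0,0,0,0],[0,0,0,0],[0,0,0,0],[0,0,0,0]]

```text
time: 2.98
tcp_pos: [0.516, 0.3159, 0.1369]
ee_rot: [[-0.222, 0.975, 0.001], [0.975, 0.222, 0.002], [0.001, 0.001, -1.0]]
ft_force: [-0.7, -0.5, -1.7]
finger_gap: 0.6
```

Request:
move_arm:
  series:
    - [[0,0,6,0],[0,0,12,0],[0,0,20,0],[0,0,25,0],[0,0,25,0]]

```text
time: 3.4
tcp_pos: [0.5168, 0.3164, 0.1638]
ee_rot: [[-0.222, 0.975, 0.003], [0.975, 0.222, 0.003], [0.002, 0.004, -1.0]]
ft_force: [-0.5, 1.0, -5.2]
finger_gap: 0.598
```

Request:
move_arm:
  series:
    - [[0,0,0,0],[0,0,0,0],[0,0,0,0],[0,0,0,0],[0,0,0,0]]

```text
time: 3.82
tcp_pos: [0.5166, 0.3163, 0.1635]
ee_rot: [[-0.222, 0.975, 0.003], [0.975, 0.222, 0.003], [0.002, 0.003, -1.0]]
ft_force: [0.8, -0.2, -4.8]
finger_gap: 0.597
```

```bash
python3 st.py
```

```text
3.82 [516.6 316.3 163.5] yaw 1.794 q [-39.  18.   4.  92.  -1.  70.  68.] F [ 0.8 -0.2 -4.8] M [-0.02  0.07  0.04] gap 0.597
```

Lifted: about 4.5 N, so this is the loaded blue tin. I'll lift it clear and get the pan poses accurately.

Request:
move_arm:
  series:
    - [[0,0,25,0],[0,0,60,0],[0,0,95,0],[0,0,115,0],[0,0,120,0]]

```text
time: 4.23
tcp_pos: [0.5179, 0.317, 0.288]
ee_rot: [[-0.222, 0.975, 0.008], [0.975, 0.222, 0.007], [0.005, 0.009, -1.0]]
ft_force: [0.6, 0.3, -4.2]
finger_gap: 0.598
```

```bash
python3 - <<'E'
from h import *
im={}
for n in("scene","top"):
    im[n]=grab_frame(n)[:,:,::-1].copy(); cv2.imwrite(f"pics/{n}1.png",im[n])
from scipy.optimize import least_squares
for l,g in(("pan_blue",(.505,-.3405,-.27)),("pan_yellow",(.459,-.137,-.3))):
    m={}
    for n in("scene","top"):
        r=silhouettes(l,n)
        for d in r: print(l,n,round(d["conf"],2),d["pixels"].sum())
        if r: m[n]=r[0]["pixels"]
    # fit convex hull of box to convex hull of silhouette
    cs={n:cv2.convexHull(np.argwhere(v)[:,::-1].astype(np.int32)) for n,v in m.items()}
    def f(p,which):
        out=[]
        c,s=np.cos(p[2]),np.sin(p[2])
        Q=[[p[0]+c*a*.075-s*b*.055,p[1]+s*a*.075+c*b*.055,z] for a in(-1,1) for b in(-1,1) for z in(0,.034)]
        for n in which:
            h=cv2.convexHull(proj(n,Q).astype(np.float32))
            for q in cs[n].reshape(-1,2): out.append(cv2.pointPolygonTest(h,(float(q[0]),float(q[1])),True))
            hs=cv2.convexHull(cs[n])
            for q in h.reshape(-1,2): out.append(cv2.pointPolygonTest(hs,(float(q[0]),float(q[1])),True))
        return np.array(out)
    for w in [[n] for n in m]+[list(m)]:
        r=least_squares(f,g,args=(w,),diff_step=1e-3,loss="soft_l1");p=r.x
        print(l,w,np.round(p,4),"spot",np.round(p[:2]-.031*np.array([np.cos(p[2]),np.sin(p[2])]),4),np.abs(r.fun).mean())
    for n in("scene","top"):
        for d in spot_point(l+"_spot",n)[:1]: print(n,d)
E
```

```text
pan_blue scene 0.66 3237
pan_blue top 0.74 1857
pan_blue ['scene'] [ 0.5074 -0.3424 -0.2949] spot [ 0.4777 -0.3334] 0.32256424198067213
pan_blue ['top'] [ 0.5054 -0.3416 -0.2937] spot [ 0.4757 -0.3327] 0.4852837383014277
pan_blue ['scene', 'top'] [ 0.5066 -0.3423 -0.295 ] spot [ 0.477  -0.3332] 0.46479399743329247
scene {'position': [0.4724, -0.3324, 0.0043], 'conf': 0.87}
top {'position': [0.475, -0.3342, 0.0027], 'conf': 0.96}
pan_yellow scene 0.77 2531
pan_yellow top 0.93 1861
pan_yellow top 0.27 1033
pan_yellow ['scene'] [ 0.4599 -0.1384 -0.2859] spot [ 0.4301 -0.1297] 0.4673459361320411
pan_yellow ['top'] [ 0.457  -0.1361 -0.2931] spot [ 0.4274 -0.1271] 0.47384298318655793
pan_yellow ['scene', 'top'] [ 0.4585 -0.1375 -0.2841] spot [ 0.4287 -0.1288] 0.5654171458626033
scene {'position': [0.6007, 0.0444, 0.0923], 'conf': 0.69}
top {'position': [0.4267, -0.1289, 0.0056], 'conf': 0.61}
```

View pics/scene1.png

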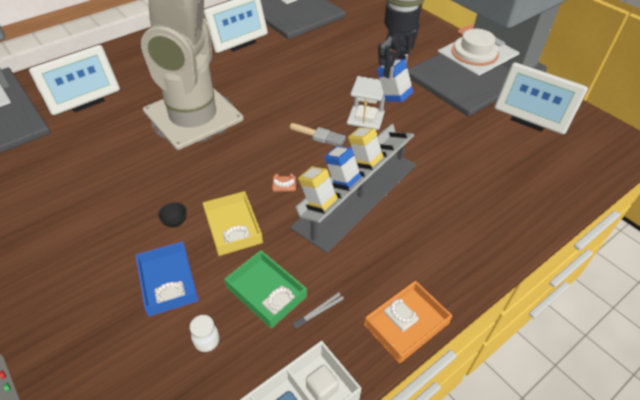

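Holding the tin well clear of the rack: gripper at (395,75), pocket (388,130) empty. Moving over the blue pan, at (.506,-.342) with yaw -0.295.

Request:
move_arm:
  series:
    - [[-2,-20,0,-0.02],[-6,-55,0,-0.05],[-9,-90,0,-0.08],[-13,-125,0,-0.11],[-16,-160,0,-0.13]]

```text
time: 5.15
tcp_pos: [0.4999, 0.1545, 0.2824]
ee_rot: [[-0.092, 0.996, 0.002], [0.996, 0.092, 0.002], [0.002, 0.002, -1.0]]
ft_force: [0.6, 0.1, -4.7]
finger_gap: 0.594
```

Request:
move_arm:
  series:
    - [[-3,-34,0,-0.03],[-7,-68,0,-0.06],[-10,-102,0,-0.09],[-13,-136,0,-0.11],[-17,-170,0,-0.13]]

```text
time: 5.57
tcp_pos: [0.4824, -0.0172, 0.2824]
ee_rot: [[0.039, 0.999, 0.002], [0.999, -0.039, 0.002], [0.002, 0.002, -1.0]]
ft_force: [1.1, -0.7, -4.9]
finger_gap: 0.599
```

Request:
move_arm:
  series:
    - [[-3,-34,0,-0.03],[-7,-68,0,-0.06],[-10,-102,0,-0.09],[-13,-136,0,-0.11],[-17,-165,0,-0.13]]

```text
time: 5.98
tcp_pos: [0.4648, -0.1847, 0.2825]
ee_rot: [[0.17, 0.985, 0.003], [0.985, -0.17, 0.001], [0.002, 0.003, -1.0]]
ft_force: [1.0, -0.4, -5.0]
finger_gap: 0.601
```

```bash
python3 st.py
```

```text
5.98 [ 464.8 -184.7  282.5] yaw 1.399 q [-12.   0.  29.  98.  -0.  82.  97.] F [ 1.  -0.4 -5. ] M [-0.05 -0.02 -0.03] gap 0.601
```

Request:
move_arm:
  series:
    - [[-3,-34,0,-0.03],[-6,-68,-20,-0.06],[-9,-102,-40,-0.09],[-12,-130,-60,-0.123],[-12,-141,-80,-0.123]]

```text
time: 6.4
tcp_pos: [0.4507, -0.3304, 0.2018]
ee_rot: [[0.297, 0.955, 0.003], [0.955, -0.297, -0.002], [-0.001, 0.004, -1.0]]
ft_force: [-0.1, -1.1, -4.8]
finger_gap: 0.596
```

Request:
move_arm:
  series:
    - [[0,0,-25,0],[0,0,-50,0],[0,0,-75,0],[0,0,-90,0],[0,0,-100,0]]

```text
time: 6.82
tcp_pos: [0.4498, -0.3298, 0.0998]
ee_rot: [[0.297, 0.955, 0.001], [0.955, -0.297, -0.001], [-0.0, 0.001, -1.0]]
ft_force: [0.2, 0.3, -4.6]
finger_gap: 0.595
```

```bash
python3 st.py;  python3 - <<'E'
from h import *
for n in("scene","top"):
    i=grab_frame(n)[:,:,::-1]; c=proj(n,[[.48,-.33,.05]])[0].astype(int)
    c=(max(c[0],70),max(c[1],60)); cv2.imwrite(f"pics/{n}2.png",cv2.resize(i[c[1]-60:c[1]+60,c[0]-70:c[0]+70],None,fx=4,fy=4,interpolation=cv2.INTER_CUBIC))
E
```

```text
6.82 [ 449.8 -329.8   99.8] yaw 1.27 q [  1.  18.  36. 104. -12.  61. 114.] F [ 0.2  0.3 -4.6] M [ 0.08  0.04 -0.04] gap 0.595
```

View pics/scene2.png

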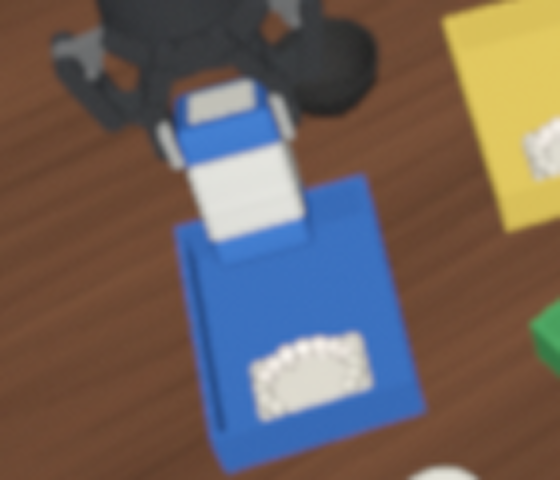

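The tin is held over the robot end of the blue pan, its lower edge still above the floor. The bowl is close to the finger, so I'll check that clearance.

```bash
python3 - <<'E'
from h import *
for n in("scene","top"):
    grab_frame(n)
    print(n,[ (np.round(d["position"],3),round(d["conf"],2)) for d in spot_point("bowl",n)])
B=ground("top",(409,261),.04);print(B)
X=np.array([np.cos(-.295),np.sin(-.295)]);Y=np.array([-X[1],X[0]])
for b in (B[:2],):
  d=b-np.array([.4498,-.3298]);print("bowl in tool/pan frame",d@X,d@Y)
E
```

```text
scene [(array([ 0.356, -0.246,  0.003]), 0.66)]
top [(array([ 0.354, -0.247, -0.001]), 0.86)]
[ 0.35605102 -0.24549265  0.04      ]
bowl in tool/pan frame -0.11421073365857438 0.053408888516792305
```

Request:
move_arm:
  series:
    - [[2,2,-12,0],[3,3,-20,0],[3,3,-27,0],[3,3,-31,0],[3,3,-33,0]]

```text
time: 7.53
tcp_pos: [0.454, -0.3276, 0.0691]
ee_rot: [[0.297, 0.955, 0.004], [0.955, -0.297, -0.002], [-0.001, 0.004, -1.0]]
ft_force: [-0.0, -0.1, -4.8]
finger_gap: 0.599
```

Request:
move_arm:
  series:
    - [[0,0,-1,0],[0,0,-2,0],[0,0,-3,0],[0,0,-4,0],[0,0,-4,0]]

```text
time: 7.95
tcp_pos: [0.454, -0.3276, 0.0651]
ee_rot: [[0.297, 0.955, 0.004], [0.955, -0.297, -0.002], [-0.001, 0.005, -1.0]]
ft_force: [-0.6, 0.0, -4.4]
finger_gap: 0.591
```

Request:
move_arm:
  series:
    - [[0,0,-1,0],[0,0,-2,0],[0,0,-3,0],[0,0,-4,0],[0,0,-4,0]]

```text
time: 8.37
tcp_pos: [0.4541, -0.3277, 0.0611]
ee_rot: [[0.297, 0.955, 0.004], [0.955, -0.297, -0.002], [-0.001, 0.005, -1.0]]
ft_force: [-0.8, 0.5, -2.8]
finger_gap: 0.598
```

Request:
move_arm:
  series:
    - [[0,0,-1,0],[1,0,-1.5,0],[2,-0.6,-1.5,0],[4,-1.2,-2,0],[6,-1.8,-2,0]]

```text
time: 8.78
tcp_pos: [0.4602, -0.3293, 0.0603]
ee_rot: [[0.297, 0.955, 0.005], [0.955, -0.297, -0.001], [0.0, 0.005, -1.0]]
ft_force: [-5.4, 5.0, 12.1]
finger_gap: 0.598
```

Request:
move_arm:
  series:
    - [[1.5,-0.5,-2,0],[3,-1,-2,0],[4.5,-1.4,-2.5,0],[6,-1.8,-2.5,0],[7,-2.1,-3,0]]

```text
time: 9.2
tcp_pos: [0.468, -0.3316, 0.059]
ee_rot: [[0.297, 0.955, 0.006], [0.955, -0.297, -0.001], [0.001, 0.006, -1.0]]
ft_force: [-4.8, 4.8, 16.2]
finger_gap: 0.594
```

```bash
cat > see.py <<'E'
import sys
from h import *
P=eval(sys.argv[1]);t=sys.argv[2];o=[]
for n in("scene","top"):
    i=grab_frame(n)[:,:,::-1]; c=proj(n,[P])[0].astype(int);c=(min(max(c[0],50),590),min(max(c[1],50),350))
    o.append(cv2.resize(i[c[1]-50:c[1]+50,c[0]-50:c[0]+50],None,fx=4,fy=4,interpolation=cv2.INTER_CUBIC))
cv2.imwrite(f"pics/{t}.png",np.hstack(o))
E
python3 st.py; python3 see.py "[.48,-.33,.05]" b3
```

```text
9.2 [ 468.  -331.6   59. ] yaw 1.269 q [  3.  23.  34. 104. -16.  57. 116.] F [-4.8  4.8 16.2] M [ 1.26  1.51 -0.06] gap 0.594
```

View pics/b3.png

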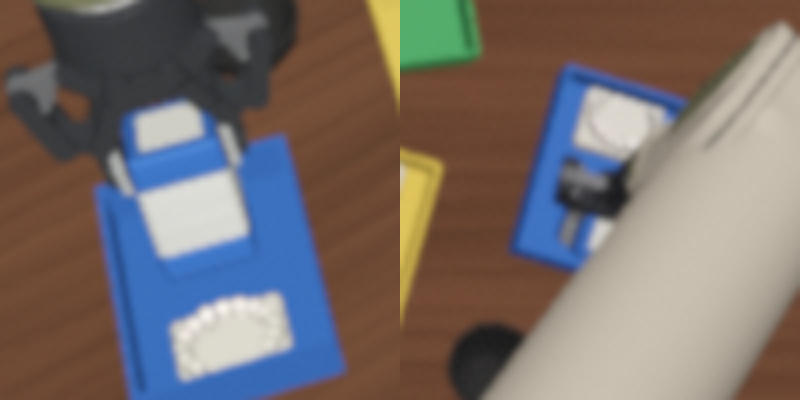

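Request:
move_arm:
  series:
    - [[2,-0.6,-2,0],[4,-1.2,-3,0],[5.5,-1.7,-3.5,0],[7,-2.1,-4,0],[8,-2.4,-4.5,0]]

```text
time: 9.72
tcp_pos: [0.4774, -0.3344, 0.0565]
ee_rot: [[0.297, 0.955, 0.009], [0.955, -0.297, -0.001], [0.002, 0.009, -1.0]]
ft_force: [-1.3, 1.2, 14.1]
finger_gap: 0.596
```

```bash
python3 st.py; python3 see.py "[.48,-.33,.05]" b4
```

```text
9.72 [ 477.4 -334.4   56.5] yaw 1.27 q [  3.  25.  34. 103. -16.  57. 116.] F [-1.3  1.2 14.1] M [ 0.74  0.7  -0.16] gap 0.596
```

View pics/b4.png

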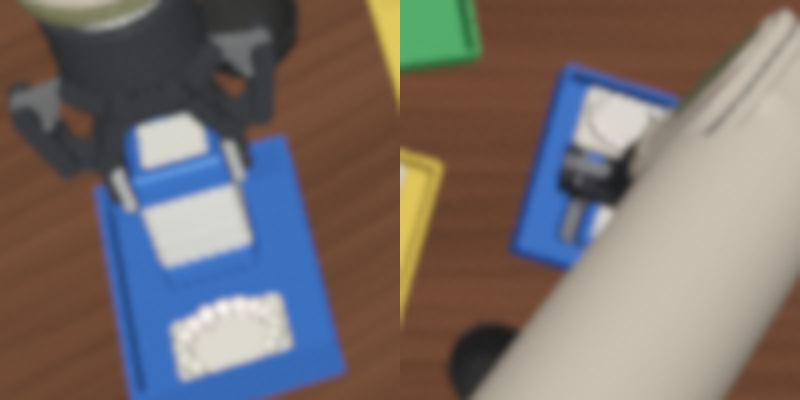

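Request:
move_arm:
  series:
    - [[1,-0.3,-1,0],[2,-0.6,-2,0],[3,-0.9,-2.5,0],[3,-0.9,-2.5,0],[3,-0.9,-2.5,0]]

```text
time: 10.23
tcp_pos: [0.4812, -0.3358, 0.0556]
ee_rot: [[0.297, 0.955, 0.011], [0.955, -0.297, -0.001], [0.002, 0.011, -1.0]]
ft_force: [-2.4, 3.2, 11.7]
finger_gap: 0.599
```

```bash
python3 st.py; python3 see.py "[.48,-.33,.05]" b5
```

```text
10.23 [ 481.2 -335.8   55.6] yaw 1.27 q [  3.  25.  34. 102. -17.  57. 116.] F [-2.4  3.2 11.7] M [ 0.9   1.21 -0.03] gap 0.599
```

View pics/b5.png

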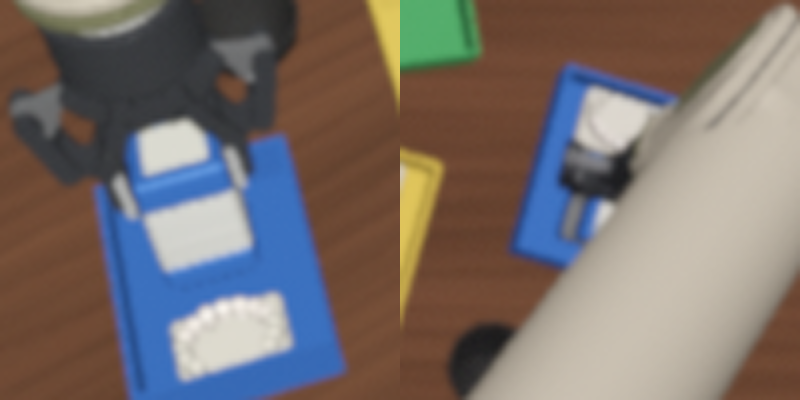

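Request:
move_arm:
  series:
    - [[0,0,0,0],[0,0,0,0],[0,0,0,0],[0,0,0,0],[0,0,0,0]]
  gripper: 0.5

```text
time: 10.75
tcp_pos: [0.4812, -0.3357, 0.0555]
ee_rot: [[0.297, 0.955, 0.011], [0.955, -0.297, -0.001], [0.002, 0.011, -1.0]]
ft_force: [0.5, 0.3, -0.3]
finger_gap: 0.748
```

```bash
python3 st.py; python3 see.py "[.48,-.33,.05]" b6
```

```text
10.75 [ 481.2 -335.7   55.5] yaw 1.27 q [  3.  25.  34. 102. -17.  57. 116.] F [ 0.5  0.3 -0.3] M [-0.02 -0.01  0.02] gap 0.748
```

View pics/b6.png

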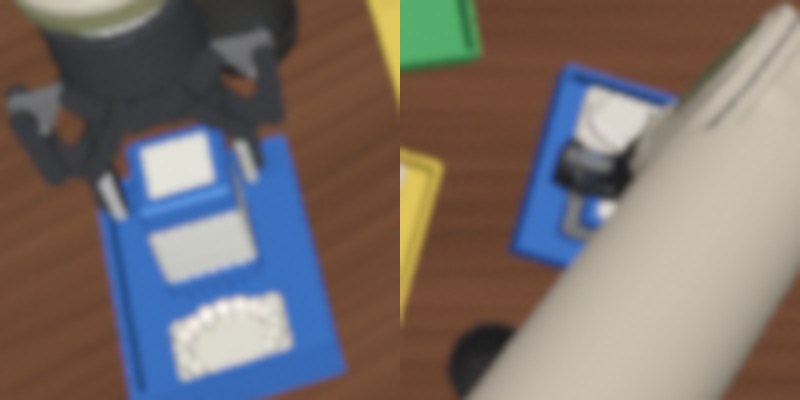

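The tin is released and looks upright at about (180,180) in the left crop. Retreating straight up.

Request:
move_arm:
  series:
    - [[0,0,5,0],[0,0,20,0],[0,0,45,0],[0,0,75,0],[0,0,105,0]]

```text
time: 11.27
tcp_pos: [0.4806, -0.3357, 0.1617]
ee_rot: [[0.297, 0.955, 0.01], [0.955, -0.297, -0.001], [0.002, 0.01, -1.0]]
ft_force: [0.3, 0.1, -0.8]
finger_gap: 0.749
```

Request:
move_arm:
  series:
    - [[0,20,25,0.05],[1,50,50,0.09],[4,80,75,0.14],[7,110,95,0.18],[10,140,110,0.22]]
  gripper: 1

```text
time: 11.68
tcp_pos: [0.4908, -0.1948, 0.2742]
ee_rot: [[0.08, 0.997, 0.012], [0.997, -0.08, 0.0], [0.001, 0.012, -1.0]]
ft_force: [0.7, -0.1, 0.8]
finger_gap: 0.998
```

Request:
move_arm:
  series:
    - [[4,34,0,0.05],[8,68,0,0.09],[12,102,0,0.14],[16,136,0,0.18],[20,165,0,0.22]]

```text
time: 12.1
tcp_pos: [0.5106, -0.0274, 0.2748]
ee_rot: [[-0.142, 0.99, 0.013], [0.99, 0.142, 0.004], [0.002, 0.013, -1.0]]
ft_force: [0.3, 0.3, -0.2]
finger_gap: 1.002
```

```bash
python3 st.py; python3 see.py "[.48,-.33,.05]" b7; python3 - <<'E'
from h import *
for n in("scene","top"): print(n,[ (np.round(d["position"],4),round(d["conf"],2)) for d in spot_point("tin_blue_1",n)])
E
```

```text
12.1 [510.6 -27.4 274.8] yaw 1.713 q [-23.   2.  21.  97.  -1.  80.  97.] F [ 0.3  0.3 -0.2] M [-0. -0.  0.] gap 1.002
scene [(array([ 0.4786, -0.3384,  0.0019]), 0.95), (array([0.5788, 0.1341, 0.0907]), 0.91)]
top [(array([0.5782, 0.1347, 0.0882]), 0.96), (array([ 0.4821, -0.3353,  0.0054]), 0.86), (array([ 0.5048, -0.3394, -0.0007]), 0.23)]
```

View pics/b7.png

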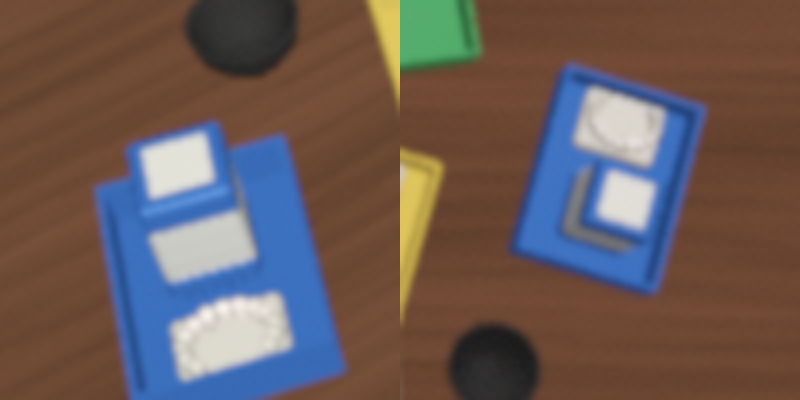

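The blue tin stands upright in its pan, centred near (.480,-.337). Next is the rightmost yellow tin.

Request:
move_arm:
  series:
    - [[17,16,0,0.02],[34,33,-10,0.04],[51,50,-25,0.06],[69,65,-40,0.082],[69,65,-45,0.082]]

```text
time: 12.72
tcp_pos: [0.5808, 0.0374, 0.2267]
ee_rot: [[-0.224, 0.975, 0.009], [0.975, 0.223, 0.003], [0.001, 0.01, -1.0]]
ft_force: [-0.5, 0.7, -0.7]
finger_gap: 1.001
```

```bash
python3 st.py
```

```text
12.72 [580.8  37.4 226.7] yaw 1.796 q [-24.  13.  19.  92.  -5.  76.  98.] F [-0.5  0.7 -0.7] M [ 0.05  0.04 -0.01] gap 1.001
```

Request:
move_arm:
  series:
    - [[-2,0,-5,0],[-2,0,-30,0],[-2,0,-55,0],[-2,0,-80,0],[-2,0,-89,0]]

```text
time: 13.13
tcp_pos: [0.5769, 0.0352, 0.135]
ee_rot: [[-0.221, 0.975, 0.006], [0.975, 0.221, 0.002], [0.001, 0.006, -1.0]]
ft_force: [-1.4, 0.2, -0.1]
finger_gap: 1.003
```

Request:
move_arm:
  series:
    - [[0,0,0,0],[0,0,0,0],[0,0,0,0],[0,0,0,0],[0,0,0,0]]
  gripper: -1

```text
time: 13.55
tcp_pos: [0.5777, 0.035, 0.1369]
ee_rot: [[-0.22, 0.975, 0.008], [0.975, 0.22, 0.002], [0.001, 0.008, -1.0]]
ft_force: [-4.2, -1.0, 6.9]
finger_gap: 0.603
```

Request:
move_arm:
  series:
    - [[0,0,0,0],[0,0,0,0],[0,0,0,0],[0,0,0,0],[0,0,0,0]]

```text
time: 13.97
tcp_pos: [0.5778, 0.035, 0.1371]
ee_rot: [[-0.22, 0.975, 0.008], [0.975, 0.22, 0.002], [0.0, 0.009, -1.0]]
ft_force: [-0.7, -0.3, 1.1]
finger_gap: 0.599
```

Request:
move_arm:
  series:
    - [[0,0,6,0],[0,0,12,0],[0,0,20,0],[0,0,25,0],[0,0,25,0]]

```text
time: 14.38
tcp_pos: [0.5786, 0.0351, 0.1638]
ee_rot: [[-0.22, 0.975, 0.011], [0.975, 0.22, 0.003], [0.0, 0.011, -1.0]]
ft_force: [-0.5, 0.6, -2.3]
finger_gap: 0.602
```

Request:
move_arm:
  series:
    - [[0,0,0,0],[0,0,0,0],[0,0,0,0],[0,0,0,0],[0,0,0,0]]

```text
time: 14.8
tcp_pos: [0.5785, 0.0351, 0.1636]
ee_rot: [[-0.22, 0.975, 0.01], [0.975, 0.22, 0.003], [0.0, 0.011, -1.0]]
ft_force: [-0.4, -0.5, -1.9]
finger_gap: 0.602
```

About 2 N: empty. Setting it straight back.

Request:
move_arm:
  series:
    - [[0,0,-7,0],[-0.3,0,-14,0],[-0.7,0,-20,0],[-0.7,0,-24,0],[-0.7,0,-26,0]]

```text
time: 15.22
tcp_pos: [0.5776, 0.0352, 0.1368]
ee_rot: [[-0.22, 0.975, 0.01], [0.975, 0.22, 0.003], [0.001, 0.01, -1.0]]
ft_force: [-5.4, 1.4, 11.7]
finger_gap: 0.6
```

```bash
python3 st.py
```

```text
15.22 [577.6  35.2 136.8] yaw 1.793 q [-24.  16.  19.  99.  -6.  65.  99.] F [-5.4  1.4 11.7] M [ 0.08  0.94 -0.03] gap 0.6
```

Seated (floor reaction 12 N). Releasing and rising.

Request:
move_arm:
  series:
    - [[0,0,0,0],[0,0,0,0],[0,0,0,0],[0,0,0,0],[0,0,0,0]]
  gripper: 1

```text
time: 15.63
tcp_pos: [0.5777, 0.0352, 0.1371]
ee_rot: [[-0.22, 0.975, 0.01], [0.975, 0.22, 0.003], [0.001, 0.011, -1.0]]
ft_force: [-0.8, -0.9, 0.3]
finger_gap: 1.003
```

Request:
move_arm:
  series:
    - [[0,0,10,0],[0,0,30,0],[0,0,55,0],[0,0,80,0],[0,0,100,0]]

```text
time: 16.05
tcp_pos: [0.5781, 0.0351, 0.2401]
ee_rot: [[-0.22, 0.975, 0.012], [0.975, 0.22, 0.003], [0.001, 0.013, -1.0]]
ft_force: [0.1, 0.1, 0.3]
finger_gap: 0.997
```

Request:
move_arm:
  series:
    - [[-8,37,0,0],[-16,74,0,0],[-25,111,0,0],[-34,148,0,0],[-41,188,0,0]]

```text
time: 16.47
tcp_pos: [0.5366, 0.2242, 0.2414]
ee_rot: [[-0.219, 0.976, 0.013], [0.976, 0.219, 0.004], [0.001, 0.014, -1.0]]
ft_force: [0.5, -0.3, -0.2]
finger_gap: 1.002
```

```bash
python3 st.py; python3 see.py "[.58,.09,.12]" y1
```

```text
16.47 [536.6 224.2 241.4] yaw 1.792 q [-38.  12.  12.  90.  -2.  77.  77.] F [ 0.5 -0.3 -0.2] M [-0.02 -0.04 -0.01] gap 1.002
```

View pics/y1.png

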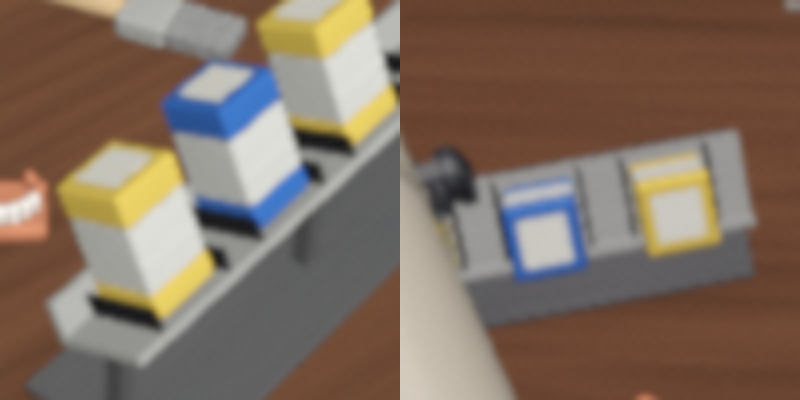

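The yellow tin is back in its seat, leaning like its neighbour. Descending on the other yellow tin.

Request:
move_arm:
  series:
    - [[0,-1,-20,0.002],[0,-1,-45,0.002],[0,-1,-72,0.002],[0,-1,-95,0.002],[0,-1,-104,0.002]]

```text
time: 16.98
tcp_pos: [0.5331, 0.2294, 0.1341]
ee_rot: [[-0.232, 0.973, 0.008], [0.973, 0.232, 0.005], [0.003, 0.009, -1.0]]
ft_force: [0.1, -0.4, 0.7]
finger_gap: 1.003
```

Request:
move_arm:
  series:
    - [[0,0,0,0],[0,0,0,0],[0,0,0,0],[0,0,0,0],[0,0,0,0]]
  gripper: -1

```text
time: 17.4
tcp_pos: [0.5343, 0.2288, 0.1362]
ee_rot: [[-0.231, 0.973, 0.011], [0.973, 0.231, 0.005], [0.002, 0.011, -1.0]]
ft_force: [-2.8, -4.6, 7.1]
finger_gap: 0.606
```

Request:
move_arm:
  series:
    - [[0,0,0,0],[0,0,0,0],[0,0,0,0],[0,0,0,0],[0,0,0,0]]

```text
time: 17.82
tcp_pos: [0.5341, 0.2291, 0.1362]
ee_rot: [[-0.232, 0.973, 0.01], [0.973, 0.232, 0.005], [0.003, 0.011, -1.0]]
ft_force: [-0.9, -0.5, -1.2]
finger_gap: 0.607
```

Request:
move_arm:
  series:
    - [[0,0,6,0],[0,0,12,0],[0,0,20,0],[0,0,25,0],[0,0,25,0]]

```text
time: 18.23
tcp_pos: [0.5349, 0.2295, 0.163]
ee_rot: [[-0.232, 0.973, 0.013], [0.973, 0.232, 0.007], [0.003, 0.014, -1.0]]
ft_force: [1.3, 0.1, -4.3]
finger_gap: 0.606
```

Request:
move_arm:
  series:
    - [[0,0,0,0],[0,0,0,0],[0,0,0,0],[0,0,0,0],[0,0,0,0]]

```text
time: 18.65
tcp_pos: [0.5348, 0.2294, 0.1627]
ee_rot: [[-0.232, 0.973, 0.012], [0.973, 0.232, 0.006], [0.003, 0.013, -1.0]]
ft_force: [-1.4, -0.1, -5.5]
finger_gap: 0.61
```

About 5 N: this is the loaded yellow tin. Lifting it and carrying it to the yellow pan.

Request:
move_arm:
  series:
    - [[0,0,25,0],[0,0,60,0],[0,0,90,0],[0,0,110,0],[0,0,115,0]]

```text
time: 19.07
tcp_pos: [0.5361, 0.2299, 0.2817]
ee_rot: [[-0.232, 0.973, 0.017], [0.973, 0.231, 0.009], [0.005, 0.019, -1.0]]
ft_force: [0.8, 0.3, -4.3]
finger_gap: 0.611
```

Request:
move_arm:
  series:
    - [[-5,-15,0,-0.04],[-15,-42,0,-0.08],[-25,-71,0,-0.12],[-35,-100,0,-0.16],[-45,-130,0,-0.2]]

```text
time: 19.48
tcp_pos: [0.49, 0.0987, 0.2801]
ee_rot: [[-0.032, 0.999, 0.017], [0.999, 0.032, 0.005], [0.004, 0.017, -1.0]]
ft_force: [0.3, -0.1, -5.2]
finger_gap: 0.606
```

Request:
move_arm:
  series:
    - [[-10,-30,0,-0.04],[-20,-60,0,-0.08],[-30,-90,0,-0.12],[-40,-120,0,-0.16],[-48,-140,0,-0.2]]

```text
time: 19.9
tcp_pos: [0.4406, -0.0443, 0.279]
ee_rot: [[0.172, 0.985, 0.016], [0.985, -0.172, 0.001], [0.004, 0.016, -1.0]]
ft_force: [0.1, -0.6, -4.4]
finger_gap: 0.607
```

```bash
python3 st.py
```

```text
19.9 [440.6 -44.3 279. ] yaw 1.398 q [-26.  -9.  23. 106.   3.  81.  77.] F [ 0.1 -0.6 -4.4] M [-0.03  0.05 -0.02] gap 0.607
```

Request:
move_arm:
  series:
    - [[-10,-28,0,-0.04],[-20,-56,-10,-0.08],[-28,-75,-25,-0.115],[-28,-80,-45,-0.115],[-28,-80,-60,-0.115]]

```text
time: 20.32
tcp_pos: [0.4114, -0.1259, 0.2172]
ee_rot: [[0.287, 0.958, 0.016], [0.958, -0.287, -0.001], [0.004, 0.015, -1.0]]
ft_force: [1.1, 1.4, -4.9]
finger_gap: 0.602
```

Request:
move_arm:
  series:
    - [[0,0,-25,0],[0,0,-55,0],[0,0,-85,0],[0,0,-110,0],[0,0,-120,0]]

```text
time: 20.73
tcp_pos: [0.4089, -0.1253, 0.0935]
ee_rot: [[0.287, 0.958, 0.01], [0.958, -0.287, -0.001], [0.002, 0.01, -1.0]]
ft_force: [-0.9, 0.6, -5.9]
finger_gap: 0.605
```

```bash
python3 st.py; python3 see.py "[.44,-.13,.06]" y2
```

```text
20.73 [ 408.9 -125.3   93.5] yaw 1.279 q [-20.  -1.  32. 123.   0.  57.  84.] F [-0.9  0.6 -5.9] M [ 0.05  0.13 -0.02] gap 0.605
```

View pics/y2.png

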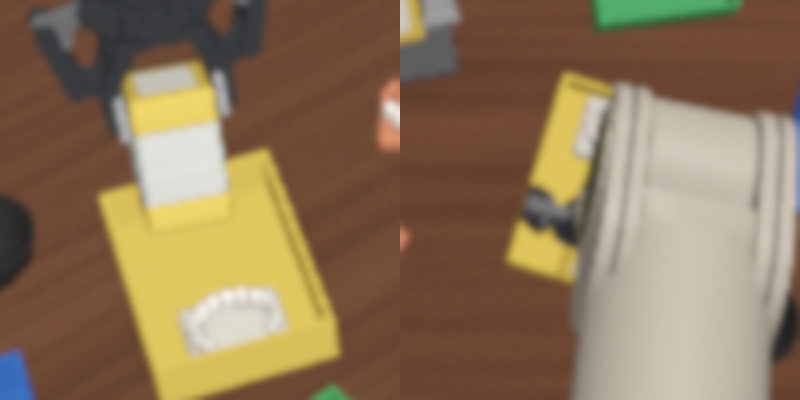

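The tin hangs just inside the robot end of the yellow pan and clears the wall. Lowering to contact.

Request:
move_arm:
  series:
    - [[2,0,-10,0],[3,0,-18,0],[3,0,-23,0],[3,0,-26,0],[3,0,-27,0]]

```text
time: 21.25
tcp_pos: [0.4129, -0.1256, 0.0683]
ee_rot: [[0.287, 0.958, 0.011], [0.958, -0.287, -0.001], [0.002, 0.011, -1.0]]
ft_force: [-0.1, -0.4, -5.0]
finger_gap: 0.603
```

Request:
move_arm:
  series:
    - [[0,0,-1,0],[0,0,-2,0],[0,0,-3,0],[0,0,-3.5,0],[0,0,-3.5,0]]

```text
time: 21.67
tcp_pos: [0.4129, -0.1256, 0.0649]
ee_rot: [[0.287, 0.958, 0.011], [0.958, -0.287, -0.001], [0.002, 0.011, -1.0]]
ft_force: [0.1, -0.9, -5.8]
finger_gap: 0.602
```

Request:
move_arm:
  series:
    - [[0,0,-1,0],[0,0,-2,0],[0,0,-3,0],[0,0,-4,0],[0,0,-4,0]]

```text
time: 22.08
tcp_pos: [0.4129, -0.1256, 0.0607]
ee_rot: [[0.287, 0.958, 0.011], [0.958, -0.287, -0.001], [0.002, 0.011, -1.0]]
ft_force: [-0.0, -0.6, -4.7]
finger_gap: 0.606
```

Request:
move_arm:
  series:
    - [[0,0,-1,0],[1,0,-1.5,0],[2,-0.6,-1.5,0],[4,-1.2,-2,0],[6,-1.8,-2,0]]

```text
time: 22.5
tcp_pos: [0.4191, -0.128, 0.0594]
ee_rot: [[0.288, 0.958, 0.011], [0.958, -0.288, -0.001], [0.002, 0.011, -1.0]]
ft_force: [-5.0, -1.8, 8.0]
finger_gap: 0.599
```

Request:
move_arm:
  series:
    - [[1.5,-0.5,-2,0],[3,-1,-2,0],[4.5,-1.4,-2.5,0],[6,-1.8,-2.5,0],[7,-2.1,-3,0]]

```text
time: 22.92
tcp_pos: [0.4268, -0.1313, 0.0577]
ee_rot: [[0.288, 0.957, 0.012], [0.958, -0.288, -0.002], [0.002, 0.012, -1.0]]
ft_force: [-6.5, -2.3, 19.6]
finger_gap: 0.597
```

Request:
move_arm:
  series:
    - [[2,-0.6,-2,0],[4,-1.2,-3,0],[5.5,-1.7,-3.5,0],[7,-2.1,-4,0],[8,-2.4,-4.5,0]]

```text
time: 23.33
tcp_pos: [0.4365, -0.1348, 0.0549]
ee_rot: [[0.289, 0.957, 0.015], [0.957, -0.289, -0.003], [0.002, 0.015, -1.0]]
ft_force: [-3.4, -2.0, 17.7]
finger_gap: 0.598
```

```bash
python3 st.py; python3 see.py "[.44,-.13,.06]" y3
```

```text
23.33 [ 436.5 -134.8   54.9] yaw 1.278 q [-19.   7.  33. 121.  -5.  52.  89.] F [-3.4 -2.  17.7] M [-0.39  1.51  0.09] gap 0.598
```

View pics/y3.png

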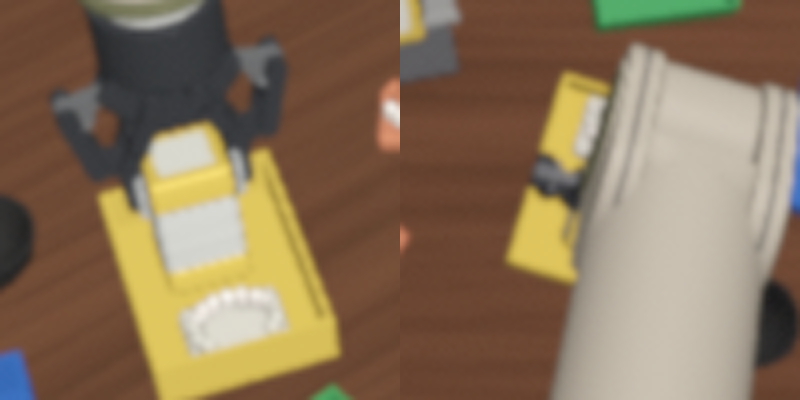

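Request:
move_arm:
  series:
    - [[1,-0.3,-1,0],[2,-0.6,-2,0],[3,-0.9,-2.5,0],[4,-1.2,-3,0],[4,-1.2,-3,0]]

```text
time: 23.85
tcp_pos: [0.442, -0.1365, 0.0532]
ee_rot: [[0.289, 0.957, 0.018], [0.957, -0.289, -0.003], [0.002, 0.018, -1.0]]
ft_force: [-1.7, -0.0, 12.1]
finger_gap: 0.605
```

```bash
python3 st.py; python3 see.py "[.44,-.13,.06]" y4
```

```text
23.85 [ 442.  -136.5   53.2] yaw 1.278 q [-19.   8.  32. 120.  -6.  52.  90.] F [-1.7 -0.  12.1] M [-0.12  0.98  0.04] gap 0.605
```

View pics/y4.png

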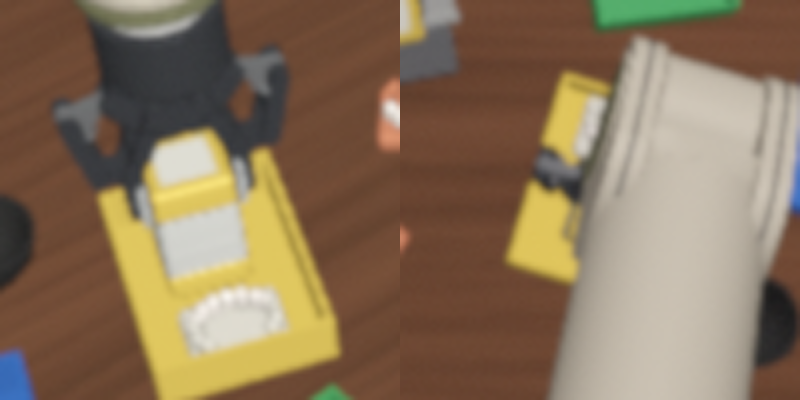

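Request:
move_arm:
  series:
    - [[0,0,0,0],[0,0,0,0],[0,0,0,0],[0,0,0,0],[0,0,0,0]]
  gripper: 0.5

```text
time: 24.37
tcp_pos: [0.4419, -0.1365, 0.0532]
ee_rot: [[0.289, 0.957, 0.018], [0.957, -0.289, -0.003], [0.002, 0.018, -1.0]]
ft_force: [-0.7, -0.4, -0.6]
finger_gap: 0.756
```

```bash
python3 st.py; python3 see.py "[.44,-.13,.06]" y5
```

```text
24.37 [ 441.9 -136.5   53.2] yaw 1.278 q [-19.   8.  32. 120.  -6.  52.  90.] F [-0.7 -0.4 -0.6] M [-0.02 -0.   -0.02] gap 0.756
```

View pics/y5.png

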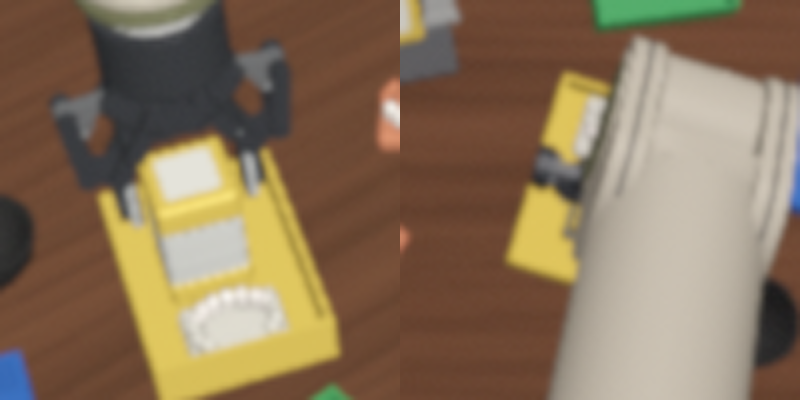

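The yellow tin is released and standing. Rising straight up, then clear of the view.

Request:
move_arm:
  series:
    - [[0,0,5,0],[0,0,20,0],[0,0,45,0],[0,0,75,0],[0,0,105,0]]

```text
time: 24.88
tcp_pos: [0.4413, -0.1367, 0.1595]
ee_rot: [[0.289, 0.957, 0.017], [0.957, -0.289, -0.004], [0.001, 0.017, -1.0]]
ft_force: [0.7, 0.1, 0.7]
finger_gap: 0.753
```

Request:
move_arm:
  series:
    - [[0,10,30,0.03],[0,40,60,0.06],[0,75,80,0.1],[0,110,90,0.14],[0,145,95,0.18]]

```text
time: 25.3
tcp_pos: [0.4417, 0.0098, 0.2571]
ee_rot: [[0.112, 0.994, 0.021], [0.994, -0.112, 0.001], [0.003, 0.021, -1.0]]
ft_force: [1.5, 0.4, -0.7]
finger_gap: 0.749
```

Request:
move_arm:
  series:
    - [[-2,35,0,0.05],[-4,70,0,0.1],[-6,105,0,0.15],[-8,140,0,0.2],[-10,150,0,0.22]]

```text
time: 25.72
tcp_pos: [0.4305, 0.1649, 0.2572]
ee_rot: [[-0.116, 0.993, 0.02], [0.993, 0.116, 0.006], [0.004, 0.021, -1.0]]
ft_force: [-0.7, 1.3, -0.5]
finger_gap: 0.745
```

```bash
python3 st.py; python3 see.py "[.44,-.13,.06]" y6; python3 - <<'E'
from h import *
for l,c,a in(("tin_yellow_1",(.4585,-.137),-.288),("tin_blue_1",(.506,-.342),-.295)):
  for n in("scene","top"):
    for d in spot_point(l,n):
      p=np.array(d["position"]);dd=p[:2]-c;X=np.array([np.cos(a),np.sin(a)])
      print(l,n,np.round(p,4),round(d["conf"],2),"panframe",np.round([dd@X,dd@[-X[1],X[0]]],4))
for n in("scene","top"): cv2.imwrite(f"pics/{n}9.png",grab_frame(n)[:,:,::-1])
E
```

```text
25.72 [430.5 164.9 257.2] yaw 1.687 q [-39.  -4.  11. 105.   1.  78.  69.] F [-0.7  1.3 -0.5] M [0.03 0.   0.03] gap 0.745
tin_yellow_1 scene [0.5997 0.0417 0.0928] 0.93 panframe [0.0846 0.2114]
tin_yellow_1 top [0.5998 0.0446 0.0899] 0.66 panframe [0.0839 0.2143]
tin_yellow_1 top [ 0.4387 -0.1352  0.0061] 0.57 panframe [-0.0195 -0.0039]
tin_blue_1 scene [0.5787 0.1336 0.0906] 0.81 panframe [-0.0687  0.4762]
tin_blue_1 scene [ 0.4259 -0.1247  0.    ] 0.73 panframe [-0.1398  0.1846]
tin_blue_1 scene [ 0.478  -0.3356  0.0012] 0.68 panframe [-0.0287 -0.002 ]
tin_blue_1 top [0.5814 0.1374 0.0908] 0.82 panframe [-0.0672  0.4806]
tin_blue_1 top [ 0.4787 -0.3353  0.0045] 0.66 panframe [-0.0281 -0.0015]
```

View pics/y6.png

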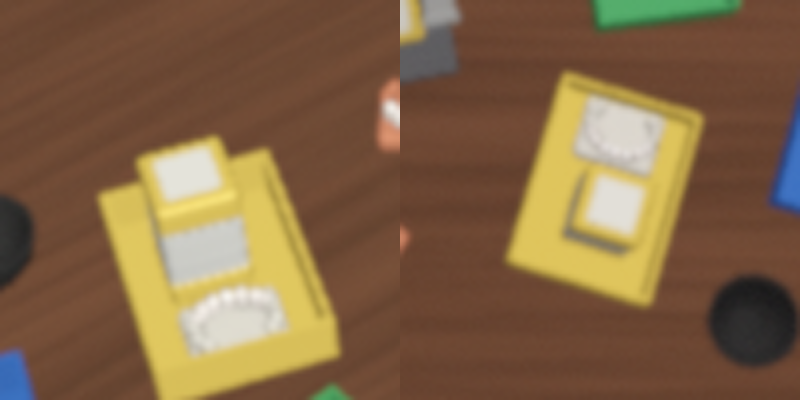

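View pics/scene9.png

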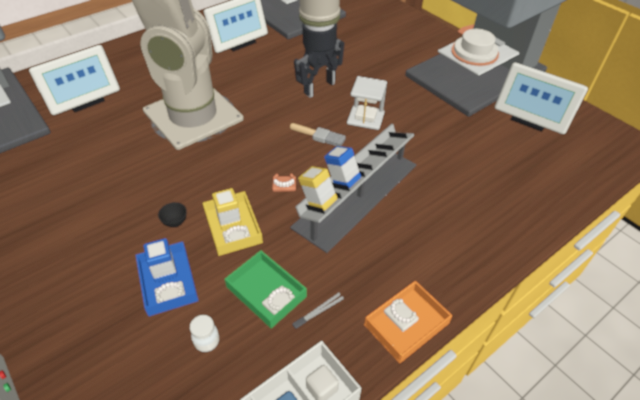

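```bash
python3 - <<'E'
from h import *
from scipy.optimize import least_squares
a=[]
for k,(x,y,w) in enumerate(((.4395,-.1355,-.288),(.4795,-.336,-.295))):
  for n in("scene","top"):
    i=cv2.imread(f"pics/{n}9.png");c=np.int32(proj(n,[[x,y,.05]])[0])
    X=np.array([np.cos(w),np.sin(w),0]);Y=np.array([-X[1],X[0],0])
    i=cv2.resize(i[c[1]-35:c[1]+35,c[0]-35:c[0]+35],None,fx=5,fy=5,interpolation=cv2.INTER_CUBIC)
    for z in(.004,.092):
      q=[np.array([x,y,z])+X*sx*.026+Y*sy*.026 for sx,sy in((1,1),(1,-1),(-1,-1),(-1,1))]
      cv2.polylines(i,[np.int32((proj(n,q)-c+35.5)*5)],True,(0,0,255),1)
    a.append(i)
cv2.imwrite("pics/chk.png",np.vstack([np.hstack(a[:2]),np.hstack(a[2:])])[:600] if 0 else cv2.resize(np.vstack([np.hstack(a[:2]),np.hstack(a[2:])]),(600,600)))
E
```

```text
(no output)
```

View pics/chk.png

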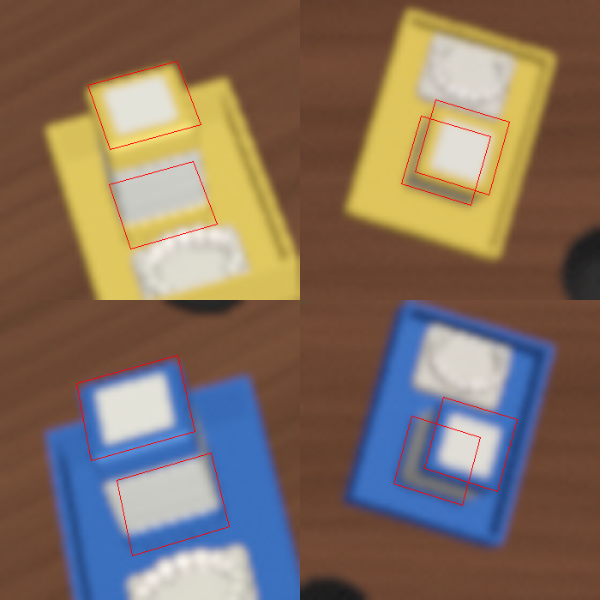

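The upright models match both tins in both views. The two empty tins are seated in the rack and the gripper is clear, so I'm handing in.

```bash
python3 -c "
from workcell import bot
print(bot.finish_job())"
```

```text
the job is handed in; nothing more can be done
None
```

Both loaded tins are standing upright in their own pans. Both empty tins are seated in the rack. I handed the job in at about 26 s on the robot's clock; no verdict is reported.

- **Blue:** the leftmost blue tin lifted at about 4.7 N, so it is the loaded one. I tipped it upright against the pan floor and released it. I never lifted the other blue tin, and I take it as empty because this one was clearly heavy.
- **Yellow:** the rightmost yellow tin lifted at about 2 N, so I put it back in its seat. The other one lifted at about 5 N and went into the yellow pan the same way.

**Last checks**
- **Placed tins:** in the pan frames they measure x about -20 mm, y about -4 mm (yellow) and x about -28 mm, y about -2 mm (blue), inside the limits. Drawn outlines of upright tins roughly matched the pictures in both cameras, but I did not measure the tilt as a number.
- **Empty tins:** both still measured at their pocket positions.
- **Everything else:** the other things looked unmoved, and the gripper was clear of everything.
- **Disagreements:** the scene camera missed the yellow tin in its pan and once reported a blue tin at the yellow pan. The pictures rule that out.

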